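Load a cable lug in the bench crimping press and pre-clamp it on the third ratchet click

ROBOT

A 6-joint arm with a two-finger parallel gripper is mounted at the origin on the work surface. World frame = base frame: x ahead of the robot, y to its left, z up, the work surface at z = 0. Lengths are in m, angles in rad, forces in N, time in s.
With the tool pointing down it reaches from about 0.425 to 0.95 m from the base axis. Payload 3.5 kg.
Tool frame: the origin (TCP) lies between the finger pads, 19 mm behind the fingertips; this is the grasp point; z points along the fingers, y is the line along which they close (so a half turn about z gives the same grasp; the last joint's range is limited). The gripper opens to 85 mm and grips with 20 to 120 N. Pads are 22 mm wide; open, the fingers measure 114 mm over their backs; the gripper's body (76 mm by 85 mm) begins 54 mm behind the grasp point. The pads swing forward as they close: fully open they stand 13 mm farther back than shut.
Start: joints at [1.077, 0.286, 1.577, -0, 1.279, -0.15], TCP at [0.227, 0.635, 0.25] pointing down, gripper open.
Joint ranges: [-2.77, 2.77], [-0.9, 2.22], [0.21, 2.48], [-1.53, 4.67], [0.24, 2.81], [-2.84, 2.84]. Speed limits (rad/s): [2.79, 2.79, 3.14, 3.14, 3.14, 3.14].

INTERFACE

Orientations are given as a unit quaternion [x, y, z, w].
In Python, from plant import ctrl gives the robot as it stands. The module is installed in compiled form; this text tells all that it offers.
- The arm moves only by the tool send_rows, never from a script. Its argument "rows" is text: rows parted by semicolons, each of 7 numbers parted by spaces: the turn, a rotation vector about the tool's x, y, z in shares of 120 degrees (1.0 is 120 degrees), then the shift along the tool's x, y, z in fractions of the full range, 1 being 600 mm, then the opening, from -1 (shut) to 1 (fully open). A call has 1 to 8 rows; each row is the pose to reach, as a shift and turn from the pose commanded when the call began, along the tool's axes at that moment; what a row does not reach only later rows make up. A row lasts 1/8 s, in which the tool goes at most 62.5 mm and 10.7 degrees, less where a joint would pass 70% of its speed; a pose out of reach is approached as far as the arm can. No shift or turn number may pass 1 either way. A call with a gripper value outside its range is refused whole. The fingers move at their own pace and stop on an object; "grip_force" is the grip in N (left out, the last holds). Time passes only in rows, so rows that repeat a pose let the fingers close. It gives the time, the measured TCP pose, the force, the opening and the grip force at its end, in the units of the state.
- ctrl.get_state(): the state, without advancing time (a new reading comes with each control period).
- ctrl.read_camera(name): name is "side" or "top" or "wrist"; returns a dict with "color" (480x640x3 uint8, red, green, blue), "fx", "fy", "cx", "cy" (pixels), "D" ([k1, k2, p1, p2, k3] as OpenCV has them; the pictures are not rectified), "extrinsics" (4x4, takes a point from world to camera coordinates). Camera axes: x right, y down, z forward; pixel columns grow to the right and rows downward; lengths in m; the calibration is good to about 2 mm. A picture is of the moment at which its call begins. There is no depth.
- ctrl.sign_off(): hands the job in; it is judged then, once.
Trained networks look in a picture, given as the dict that the camera call returned (one of the last four; its "shot" number tells which), for a name from the list of things; names that differ only in an ending like _2 or _b are one class to them, and where a whole thing is asked for, a point or a joint stands for the part that bears it (a point fixed in the world has none). Each returns a list of dicts, best first, with "p" (0 to 1); they miss things now and then, are a little off and sometimes report something else, mostly with a low value. They report only what shows in the picture. A call takes as long as a camera call. They do not tell look-alikes from the thing itself.
- ctrl.look_for(picture, target): "position" ([x, y, z] in m, in the coordinates of the camera as it stood for that picture, good to about 4 mm: the middle of the surface that is visible of it).
The state is a dict: "time": time; "qpos": joint angles; "dq": joint speeds; "joint_efforts": joint torques, N m; "eef_pos": TCP position; "tcp_rot": TCP orientation; "contact_force": force on the tool from outside, world axes, zero at the start; "wrist_torque": the same for the moment, N m; "opening": opening from 0.0 (shut) to 1.0 (fully open); "finger_force": force on a finger pad.
Only numpy, scipy, OpenCV 4.12 (cv2) and the standard library are available. Lean on these libraries where they do the work, as an engineer would, in place of code of your own. Each camera call takes 0.05 s, during which the arm holds its last target. There are 200 camera calls.

TASK

Lay the bare copper cable lug on the rest between the open dies of the blue crimping press, the middle of the lug between the dies, its open barrel mouth facing the robot and its flat palm on the far side, and let go of it. Then grip the red ball of the press's ratchet lever and pull the lever over to the robot's right, away from the dies, until it has clicked exactly three times, no more, so that the dies hold the lug ready for its cable. Finish there with the ball still gripped, holding the lever at the third click, and leave everything else on the bench where it is.

Things in the scene. Friction and masses are not known exactly. Their poses are not given: they have to be found in the camera images.
- press: Blue and grey bench crimping press. Origin: on the bench under its terminal rest; x across the press, away from the robot; y along it, from the ram to the fixed die; z up. Foot 110 (x) x 290 (y) x 12 mm, y -165 to 125. Above it all is within 18 mm of x = 0, except rest and ratchet (to x = 40 mm). Post y 34 to 85, 98 mm high; ram guide y -132 to -57, 142 mm high.
- press_rest (a point): On top of the steel rest, 62 mm above the bench, midway between the open dies; axes as the press. Flat ledge x -16 to 36 mm, 24 mm wide, open from above. Dies: 16 mm wide in x, tops 82 mm above the bench, lips at y = +12 (fixed) and -12 mm (moving, at rest), so the open gap is 24 mm; each has a half-hexagon groove.
- die: The moving die, steel, sprung on the ram. Its frame is the press's frame when the lever is at rest; it slides along the press's +y as the lever is pulled, meets the lug's barrel within 10 mm of travel, pushes it some 5 mm to +y into the fixed die and holds it there with a light spring (2 to 12 N).
- lever: Ratchet lever. Origin: its pivot, in the press's frame x 0, y -100, z 125 mm; turns about the press's x in the plane x = 0. At rest its axes are the press's; pulled, it turns positive about x, from nearly upright (ball leans 0.17 rad to -y) over to -y and down, at most 1.25 rad. 12 mm round arm; toothed sector at the pivot. A spring raises it if let go before the first click.
- lever_ball (a point): Centre of the red ball on the lever's end: 32 mm in diameter, 155 mm from the pivot, about 278 mm above the bench at rest, free on both sides (press's +x, -x) and above; may turn between the fingers. Pull: about 2 N in free travel; at each tooth it rises to 5 to 7 N over some 0.15 rad, then at the click falls at once by 3 N or more, to under 2.5 N. 28 mm per click.
- pawl_plate: Grey plate with the brass pawl, on the far side of the press. Origin on the lever's pivot, axes as the press but turned about x by its setting, -0.06 to 0.24 rad, other on each press; fixed during the job. So the first click comes at 0.26 to 0.58 rad of lever travel, each next one 0.18 rad on. Behind each tooth the pawl stops the lever from going back: a click cannot be undone.
- lug: Bare copper (reddish) cable lug, 96 mm long, 90 g, lying flat. Origin: underside at mid length, near its centre of mass; x from the open barrel mouth (-48 mm) to the palm's end (+48 mm). Barrel: tube 18 mm in diameter, axis 9 mm above the underside, x -48 to 16 mm. Palm: 24 mm wide, 5 mm thick, flush with the underside, x 22 to 48 mm, with a bolt hole.
- lug_crimp (a point): The middle of the copper lug on its barrel's axis, 9 mm above its underside: the place that belongs between the dies.
- lug_hole (a point): Centre of the bolt hole in the copper lug's palm, 36 mm from mid length.
- lug_tinned: Bystander: a lug of the same size, tinned (silvery).
- lug_small: Bystander: a smaller tinned lug, 76 mm long, barrel 14 mm.
- heat_gun: Bystander: yellow heat gun standing on its back end, nozzle up, 200 mm high.
- side_cutters: Bystander: side cutters with red handles, lying, 130 mm long, 14 mm high.
- screwdriver: Bystander: screwdriver with orange handle, lying, 200 mm long, 26 mm high.
- solvent: Bystander: white bottle with blue cap, 56 mm in diameter, 150 mm high.
- tape_roll: Bystander: blue roll of tape lying flat, 90 mm across, 24 mm high.
- caliper: Bystander: digital caliper lying flat, 200 mm long, 13 mm high.
There are look-alikes about, which are no part of the job. Of the things like the lug, leave any that is black or turquoise; of the rest the larger one is meant.

How it is judged:
On the way, in this order (a step that is already met when the one before it is completed fails the run):
1. the copper lug lies on the rest between the open dies, mouth towards the robot, and is let go (x of lug_crimp in the frame of press_rest between -0.008 and 0.008 m and z of lug_crimp in the frame of press_rest between 0.005 and 0.014 m and angle between the x axis of lug and the x axis of press, either way round below 0.15 rad and x of lug_hole in the frame of press_rest above 0.02 m and y of lug_crimp in the frame of press_rest between -0.01 and 0.01 m and contact force between the fingers and lug below 0.05 N and linear speed of lug below 0.02 m/s and angle between the y axis of lever and the y axis of pawl_plate, either way round below 0.3 rad), for 0.2 s.
2. the lever, pulled by the ball in the fingers, has clicked once (angle between the y axis of lever and the y axis of pawl_plate, either way round above 0.31 rad and contact force between the fingers and lever above 1 N), for 0.02 s.
3. the lever has clicked three times (angle between the y axis of lever and the y axis of pawl_plate, either way round above 0.67 rad), for 0.1 s.
At the end, for the whole second after the job is handed in: Lever still, past its third click and short of its fourth, ball gripped (over 2 N, TCP within 30 mm of its centre); copper lug pressed by the die (over 1.5 N), its middle within 8 mm of the dies' middle across the press, on the rest, aligned within 0.15 rad, palm on the far side (x of lug_crimp in the frame of press_rest between -0.008 and 0.008 m and z of lug_crimp in the frame of press_rest between 0.005 and 0.014 m and angle between the x axis of lug and the x axis of press, either way round below 0.15 rad and x of lug_hole in the frame of press_rest above 0.02 m and y of lug_crimp in the frame of press_rest between 0.001 and 0.012 m and angle between the y axis of lever and the y axis of pawl_plate, either way round between 0.67 and 0.855 rad and angular speed of lever below 0.1 rad/s and contact force between die and lug above 1.5 N and contact force between the fingers and lever above 2 N and contact force between the arm and lug below 0.05 N and distance between the grasp point and lever_ball below 0.03 m); the arm keeps its last pose, push and grip.
It fails at once if a fourth click (lug squeezed too far) (angle between the y axis of lever and the y axis of pawl_plate, either way round above 0.862 rad).
It fails at once if a bystander shoved by more than 20 mm: lug tinned, lug small (distance of any of lug_tinned, lug_small from where it was at the start of the episode above 0.02 m).
It fails at once if a bystander shoved by more than 30 mm: heat gun, side cutters, screwdriver, solvent, tape roll, caliper (distance of any of heat_gun, side_cutters, screwdriver, solvent, tape_roll, caliper from where it was at the start of the episode above 0.03 m).
It also fails if it takes over 67 s, if anything falls off the work surface, if the arm or the gripper's body presses on something with over 40 N, if the wrist force passes 120 N, or if a joint passes its speed limit or range.

## Working session

There is one attempt and no reset: what is moved stays moved. The work goes in short steps, Python scripts to look and compute and a tool call to move; the robot and the scene stay as the last step left them, time stands still between calls to the robot, and variables do not carry over. Pictures are saved under pics/ and viewed, at most 10 in all, crops included, and the job is handed in when it is done.

Besides the shell and the picture viewer there is one more tool, called after ">>>" as name(argument=value, ...) on one line, values as JSON. send_rows: Moves the arm, as the interface text tells. Its arguments: {"type":"object","properties":{"rows":{"type":"string"},"grip_force":{"type":"number"}},"required":["rows"]}

```bash
mkdir -p pics
cat > h.py <<'E'
import numpy as np, cv2
from scipy.spatial.transform import Rotation as R
from plant import ctrl
def cam(n): return ctrl.read_camera(n)
def K(c): return np.array([[c['fx'],0,c['cx']],[0,c['fy'],c['cy']],[0,0,1.]])
def ray(c,uv):
    p=cv2.undistortPoints(np.array([[uv]],float),K(c),np.array(c['D'],float))[0,0]
    E=np.array(c['extrinsics']); Rm=E[:3,:3]; o=-Rm.T@E[:3,3]
    return o,Rm.T@np.array([p[0],p[1],1.])
def atz(c,uv,z):
    o,d=ray(c,uv); return o+d*(z-o[2])/d[2]
def proj(c,P):
    E=np.array(c['extrinsics']); 
    q,_=cv2.projectPoints(np.atleast_2d(P).astype(float),cv2.Rodrigues(E[:3,:3])[0],E[:3,3],K(c),np.array(c['D'],float)); return q[:,0]
def look(c,t):
    E=np.array(c['extrinsics']); out=[]
    for r in ctrl.look_for(c,t):
        p=E[:3,:3].T@(np.array(r['position'])-E[:3,3]); out.append((round(r['p'],2),p.round(4),proj(c,p)[0].round(0)))
    return out
def save(c,n): cv2.imwrite('pics/'+n,c['color'][:,:,::-1])
E
python3 - <<'E'
from h import *
for n in('top','side'):
    c=cam(n); save(c,n+'.png'); 
    E=np.array(c['extrinsics']); print(n,(-E[:3,:3].T@E[:3,3]).round(3))
    for t in('lug','press','press_rest','lever_ball','die','lug_tinned','lug_small'):print(t,look(c,t))
s=ctrl.get_state();print(s)
E
```

```text
top [0.34  0.004 1.359]
lug [(0.77, array([0.4476, 0.2367, 0.0128]), array([227., 288.])), (0.67, array([0.4293, 0.1446, 0.0082]), array([263., 296.])), (0.64, array([0.3125, 0.2434, 0.0148]), array([221., 342.]))]
press [(0.89, array([ 0.5658, -0.0638,  0.0102]), array([346., 244.]))]
press_rest [(0.64, array([ 0.5661, -0.0604,  0.0154]), array([344., 243.])), (0.43, array([0.7427, 0.0993, 0.0974]), array([282., 167.]))]
lever_ball [(0.79, array([ 0.5899, -0.1468,  0.2039]), array([387., 220.]))]
die [(0.61, array([ 0.5717, -0.0539,  0.0814]), array([343., 237.]))]
lug_tinned [(0.62, array([0.4844, 0.3792, 0.0117]), array([172., 272.])), (0.52, array([ 0.6168, -0.4705,  0.0223]), array([504., 226.]))]
lug_small [(0.44, array([0.5831, 0.2637, 0.0107]), array([219., 235.]))]
side [0.274 0.764 1.104]
lug [(0.85, array([0.3134, 0.2522, 0.0169]), array([378., 397.])), (0.81, array([0.4467, 0.2421, 0.0169]), array([319., 375.])), (0.51, array([0.5534, 0.1825, 0.0096]), array([283., 340.])), (0.44, array([0.4336, 0.1416, 0.0117]), array([338., 339.]))]
press []
press_rest [(0.85, array([ 0
[... 610 characters left out ...]
': array([ 1.07695341e+00,  2.86285427e-01,  1.57667760e+00, -1.66071493e-06,
        1.27859420e+00, -1.49979898e-01]), 'dq': array([-1.31997074e-03,  1.45977924e-03, -1.10723742e-03, -2.01162130e-04,
        7.32092246e-05, -9.76809697e-04]), 'joint_efforts': array([-1.24145986e-04, -4.05909419e+01, -2.92925763e+01, -1.11545560e-04,
        3.82381713e-04, -3.76195459e-06]), 'eef_pos': array([0.22751839, 0.63549636, 0.25004674]), 'tcp_rot': array([1.71085462e-01, 9.85256192e-01, 1.65523756e-05, 6.35863880e-06]), 'contact_force': array([-0.12051529,  0.00448415, -0.19200437]), 'wrist_torque': array([-0.04325423,  0.00211293,  0.00046316]), 'finger_force': 0.0, 'opening': 0.9966853714065333}
```

View pics/top.png

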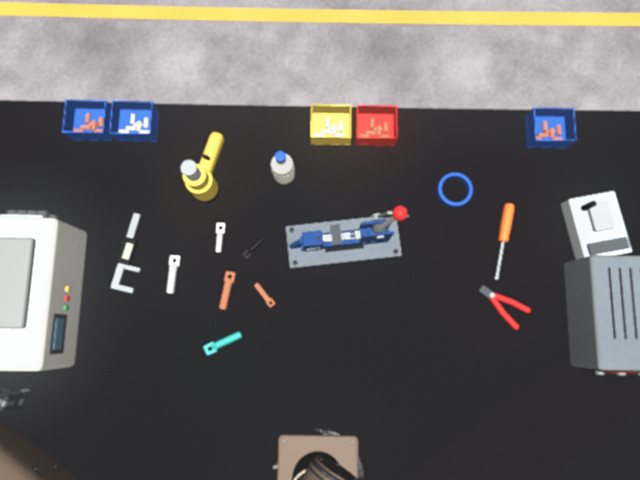

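View pics/side.png

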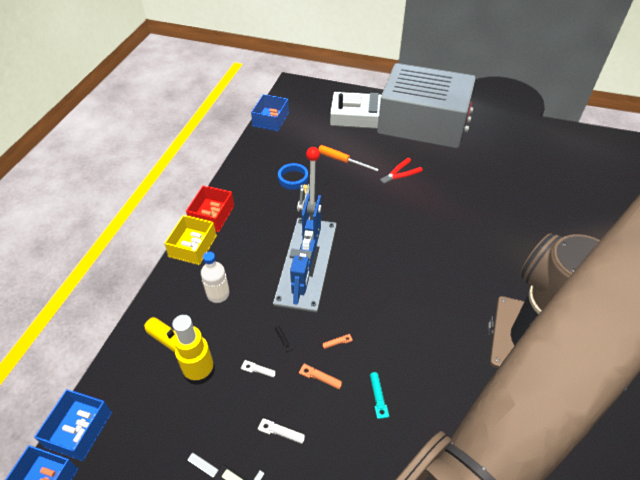

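Run:
```python
from h import *
c=cam('top');im=c['color'][:,:,::-1]
cv2.imwrite('pics/crop.png',cv2.resize(im[200:330,205:415],None,fx=3.8,fy=3.8,interpolation=cv2.INTER_CUBIC))
# copper lug mask
hsv=cv2.cvtColor(im,cv2.COLOR_BGR2HSV)
m=((hsv[:,:,0]<14)&(hsv[:,:,1]>90)&(hsv[:,:,2]>90)).astype(np.uint8)
n,l,st,ce=cv2.connectedComponentsWithStats(m)
for i in range(1,n):
    if st[i,4]>30: 
        pts=np.argwhere(l==i)[:,::-1].astype(np.float32);r=cv2.minAreaRect(pts)
        w=np.array([atz(c,p,0.009)[:2] for p in cv2.boxPoints(r)])
        print(ce[i].round(1),st[i,4],w.mean(0).round(4),[np.round(np.linalg.norm(w[k]-w[k+1]),3) for k in(0,1)],w.round(3).tolist())
# foot fit: gray-bluish light region
b=im.astype(int);roi=np.zeros(im.shape[:2],np.uint8);roi[205:275,280:410]=1
mm=((b.min(2)>70)&(roi>0)).astype(np.uint8)
n,l,st,ce=cv2.connectedComponentsWithStats(mm)
mm=((im.max(2)>60)&(roi>0)).astype(np.uint8)
n,l,st,ce=cv2.connectedComponentsWithStats(mm);i=1+np.argmax(st[1:,4])
cs,_=cv2.findContours((l==i).astype(np.uint8),0,1);h=cv2.convexHull(max(cs,key=cv2.contourArea))
print(h[:,0].tolist())
for p in h[:,0]: print(p,atz(c,p.astype(float),0.012).round(4))
```

```text
[376.2 125.1] 1764 [ 0.8905 -0.1444] [np.float64(0.116), np.float64(0.116)] [[0.948, -0.086], [0.95, -0.203], [0.833, -0.202], [0.832, -0.087]]
[ 91.6 124.1] 131 [0.8791 0.617 ] [np.float64(0.047), np.float64(0.051)] [[0.863, 0.646], [0.909, 0.637], [0.895, 0.588], [0.849, 0.597]]
[546.  131.5] 100 [ 0.8859 -0.595 ] [np.float64(0.043), np.float64(0.042)] [[0.907, -0.575], [0.907, -0.617], [0.865, -0.615], [0.864, -0.573]]
[505.6 221.8] 274 [ 0.6321 -0.4811] [np.float64(0.109), np.float64(0.033)] [[0.582, -0.454], [0.688, -0.476], [0.683, -0.509], [0.576, -0.486]]
[399.7 212.6] 190 [ 0.6517 -0.2047] [np.float64(0.041), np.float64(0.038)] [[0.634, -0.183], [0.674, -0.189], [0.669, -0.227], [0.629, -0.22]]
[226.4 288.7] 372 [0.4423 0.2376] [np.float64(0.101), np.float64(0.029)] [[0.395, 0.259], [0.495, 0.244], [0.489, 0.216], [0.39, 0.231]]
[264.4 295.1] 217 [0.4317 0.1434] [np.float64(0.022), np.float64(0.075)] [[0.452, 0.177], [0.467, 0.161], [0.412, 0.11], [0.397, 0.126]]
[508.4 308.2] 540 [ 0.4125 -0.4812] [np.float64(0.068), np.float64(0.1)] [[0.424, -0.422], [0.472, -0.471], [0.4, -0.54], [0.353, -0.492]]
[[403, 205], [405, 206], [407, 208], [408, 210], [409, 215], [409, 217], [402, 255], [401, 256], [395, 257], [315, 266], [296, 268], [289, 268], [288, 265], [284, 228], [285, 226], [286, 225], [396, 205]]
[403 205] [ 0.6712 -0.213   0.012 ]
[405 206] [ 0.6686 -0.2182  0.012 ]
[407 208] [ 0.6634 -0.2234  0.012 ]
[408 210] [ 0.658  -0.2259  0.012 ]
[409 215] [ 0.6447 -0.2283  0.012 ]
[409 217] [ 0.6394 -0.2283  0.012 ]
[402 255] [ 0.5392 -0.2091  0.012 ]
[401 256] [ 0.5365 -0.2065  0.012 ]
[395 257] [ 0.5337 -0.191   0.012 ]
[315 266] [0.5069 0.014  0.012 ]
[296 268] [0.5009 0.0625 0.012 ]
[289 268] [0.5006 0.0804 0.012 ]
[288 265] [0.5083 0.0832 0.012 ]
[284 228] [0.6046 0.0961 0.012 ]
[285 226] [0.6099 0.0937 0.012 ]
[286 225] [0.6126 0.0912 0.012 ]
[396 205] [ 0.6709 -0.1947  0.012 ]
```

View pics/crop.png

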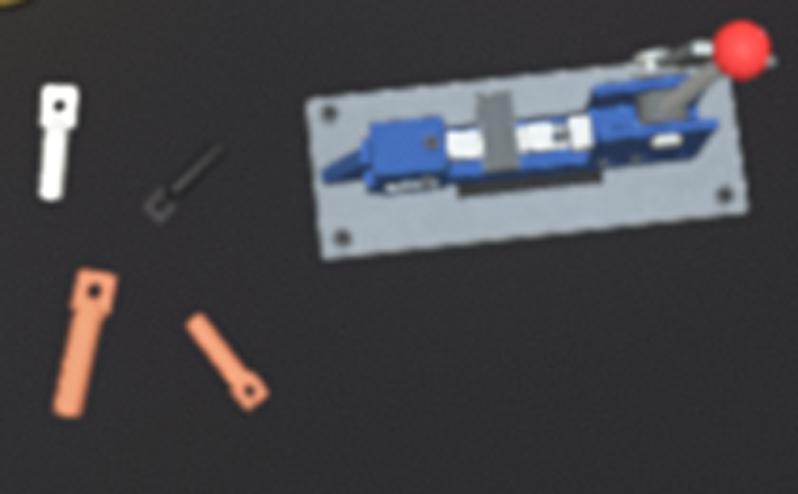

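The crop shows the copper look-alikes: the large one at (226,289), 101 mm with blur, and the small one at (264,295), 75 mm. Turquoise (222,344) and black (253,247) are excluded, so the target is the large copper lug at (226,289). Its palm points away from the robot. The press yaw is about 0.127 rad, and the foot measures 112 x 289 mm, which matches its given size. Next I move above the lug.

The rows are not in the units I measure in: shifts go in shares of 600 mm and turns go in shares of 120 degrees. I convert before sending: -308 mm is -0.5133, -307 mm is -0.5117, -11 degrees is -0.0917.

>>> send_rows(rows="0 0 -0.0917 -0.5133 -0.5117 0.15 1;0 0 -0.0917 -0.5133 -0.5117 0.15 1;0 0 -0.0917 -0.5133 -0.5117 0.15 1;0 0 -0.0917 -0.5133 -0.5117 0.15 1;0 0 -0.0917 -0.5133 -0.5117 0.15 1;0 0 -0.0917 -0.5133 -0.5117 0.15 1;0 0 -0.0917 -0.5133 -0.5117 0.15 1;0 0 -0.0917 -0.5133 -0.5117 0.15 1", grip_force=40)

```text
time: 1.85
eef_pos: [0.4149, 0.2396, 0.1593]
tcp_rot: [0.079, 0.997, -0.0, -0.0]
contact_force: [-0.4, 0.0, -0.6]
opening: 0.998
finger_force: 0.0
```

>>> send_rows(rows="0 0 0 0 0 0 1;0 0 0 0 0 0 1")

```text
time: 2.1
eef_pos: [0.4138, 0.2438, 0.1605]
tcp_rot: [0.075, 0.997, 0.0, 0.0]
contact_force: [0.9, -0.1, -1.0]
opening: 0.999
finger_force: 0.0
```

```bash
cat >> h.py <<'E'
def to(P,yaw=None):
    "tool-frame shift (mm) to world P, turn about tool z (deg) so tool y is at yaw+90deg"
    s=ctrl.get_state();T=R.from_quat(s['tcp_rot']).as_matrix()
    a=None
    if yaw is not None:
        y=T[:,1];a=np.degrees(np.arctan2(y[1],y[0]))-90;a=-(np.degrees(yaw)-a)
    print('t',s['time'],'tcp',s['eef_pos'].round(4),'shift mm',(T.T@(np.array(P)-s['eef_pos'])*1000).round(1),'rz',a,'tilt',T[:,2].round(3))
def press(p,o=(.571,-.0385),yaw=.127):
    q=R.from_euler('z',yaw).as_matrix()@np.array(p); return q+np.array([*o,0])
def lugfit(c,roi=None,z=.009,pr=True):
    im=c['color'][:,:,::-1];hsv=cv2.cvtColor(im,cv2.COLOR_BGR2HSV)
    m=((hsv[:,:,0]<14)&(hsv[:,:,1]>90)&(hsv[:,:,2]>70)).astype(np.uint8)
    n,l,st,ce=cv2.connectedComponentsWithStats(m)
    for i in range(1,n):
        if st[i,4]>200:
            r=cv2.minAreaRect(np.argwhere(l==i)[:,::-1].astype(np.float32));b=cv2.boxPoints(r)
            w=np.array([atz(c,p,z)[:2] for p in b]);e=[w[1]-w[0],w[2]-w[1]];L=[np.linalg.norm(v) for v in e];k=int(np.argmax(L));v=e[k]*np.sign(e[k][0])
            print(ce[i].round(0),st[i,4],'ctr',w.mean(0).round(4),'size',np.round(L,3),'yaw',np.arctan2(v[1],v[0]).round(3))
E
python3 - <<'E'
from h import *
c=cam('wrist');save(c,'w1.png');lugfit(c);print(look(c,'lug'),look(c,'lug_hole'));to([.4146,.2417,.022],-.15)
E
```

```text
[319. 263.] 990 ctr [0.4425 0.2399] size [0.023 0.097] yaw -0.137
[192. 272.] 792 ctr [0.4327 0.1462] size [0.021 0.071] yaw 0.681
[(0.92, array([0.4388, 0.2422, 0.0166]), array([321., 267.])), (0.87, array([0.5513, 0.1765, 0.0077]), array([264., 397.])), (0.73, array([0.4306, 0.1451, 0.0111]), array([190., 273.])), (0.64, array([0.3153, 0.2456, 0.019 ]), array([297.,  86.])), (0.54, array([0.5776, 0.2606, 0.012 ]), array([367., 414.]))] [(0.9, array([0.4327, 0.1439, 0.0117]), array([189., 276.])), (0.82, array([0.3148, 0.2464, 0.019 ]), array([298.,  84.])), (0.62, array([0.5507, 0.1778, 0.0073]), array([265., 396.])), (0.55, array([0.4386, 0.2379, 0.0142]), array([315., 267.]))]
t 2.25 tcp [0.4136 0.2438 0.1603] shift mm [ -1.2  -2.  138.3] rz 0.030440230916664035 tilt [ 0.  0. -1.]
```

View pics/w1.png

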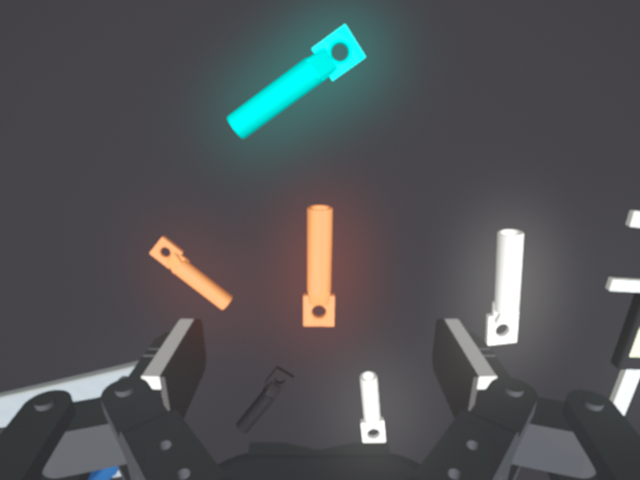

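The wrist view shows the target lug at (319,263), 97 x 23 mm, yaw -0.14, with its palm on the far side (down in this image). The small copper lug is at (190,272), well clear of the fingers. Going down now.

In the tool's units: 138 mm is 0.23, 120 mm is 0.2.

>>> send_rows(rows="0 0 0 -0.0017 0 0.0833 0;0 0 0 -0.0017 0 0.15 0;0 0 0 -0.0017 0 0.2 0;0 0 0 -0.0017 0 0.23 0;0 0 0 -0.0017 0 0.23 0;0 0 0 -0.0017 0 0.23 -1;0 0 0 -0.0017 0 0.23 -1;0 0 0 -0.0017 0 0.23 -1")

```text
time: 3.25
eef_pos: [0.4159, 0.2431, 0.0233]
tcp_rot: [0.076, 0.997, 0.001, 0.001]
contact_force: [-1.6, 2.0, 3.6]
opening: 0.188
finger_force: 39.4
```

>>> send_rows(rows="0 0 0 0 0 0 -1;0 0 0 0 0 0 -1;0 0 0 0 0 0 -1;0 0 0 0 0 0 -1")

```text
time: 3.75
eef_pos: [0.4159, 0.2431, 0.0233]
tcp_rot: [0.076, 0.997, 0.001, 0.001]
contact_force: [-1.1, 1.9, 6.0]
opening: 0.188
finger_force: 39.7
```

In the tool's units: -177 mm is -0.295, -140 mm is -0.2333.

>>> send_rows(rows="0 0 0 0 0 -0.0667 -1;0 0 0 0 0 -0.15 -1;0 0 0 0 0 -0.2333 -1;0 0 0 0 0 -0.295 -1;0 0 0 0 0 -0.295 -1")

```text
time: 4.38
eef_pos: [0.4168, 0.2429, 0.2024]
tcp_rot: [0.076, 0.997, 0.001, 0.004]
contact_force: [-0.1, -0.5, -1.1]
opening: 0.193
finger_force: 39.2
```

Run:
```python
from h import *
to(press([-.1,0,.2]),.127)
c=cam('wrist'); im=c['color'];save(c,'w2.png');
c=cam('top');lugfit(c,z=.19)
```

```text
t 4.375 tcp [0.4168 0.2429 0.2024] shift mm [ -98.9 -282.4    2.2] rz -15.98192111493096 tilt [ 0.007  0.002 -1.   ]
[376. 125.] 1782 ctr [ 0.8167 -0.1244] size [0.101 0.1  ] yaw -1.554
[506. 222.] 300 ctr [ 0.5928 -0.4157] size [0.095 0.029] yaw -0.214
[264. 295.] 222 ctr [0.4194 0.1246] size [0.019 0.065] yaw 0.741
[508. 308.] 547 ctr [ 0.4002 -0.4109] size [0.059 0.086] yaw 0.932
```

In the tool's units: -282 mm is -0.47, -99 mm is -0.165, -16 degrees is -0.1333.

>>> send_rows(rows="0 0 -0.1333 -0.165 -0.47 0.0033 -1;0 0 -0.1333 -0.165 -0.47 0.0033 -1;0 0 -0.1333 -0.165 -0.47 0.0033 -1;0 0 -0.1333 -0.165 -0.47 0.0033 -1;0 0 -0.1333 -0.165 -0.47 0.0033 -1;0 0 -0.1333 -0.165 -0.47 0.0033 -1;0 0 -0.1333 -0.165 -0.47 0.0033 -1")

```text
time: 5.35
eef_pos: [0.4689, -0.0508, 0.1947]
tcp_rot: [-0.063, 0.998, 0.001, -0.002]
contact_force: [-1.2, -0.0, -1.3]
opening: 0.191
finger_force: 39.4
```

Run:
```python
from h import *
to(press([-.028,0,.084]),.127)
c=cam('wrist'); im=c['color'].copy()[:,:,::-1].copy()
pts={'foot':[(x,y,.012) for x,y in((-.055,-.165),(.055,-.165),(.055,.125),(-.055,.125))],
'rest':[(x,y,.062) for x,y in((-.016,-.012),(.036,-.012),(.036,.012),(-.016,.012))],
'die':[(x,y,.082) for x,y in((-.008,.012),(.008,.012),(-.008,-.012),(.008,-.012))]}
for k,v in pts.items():
    q=proj(c,[press(p) for p in v]);print(k,q.round(0).tolist())
    for a in q: cv2.drawMarker(im,tuple(int(x) for x in a),(0,255,0),0,8,1)
cv2.imwrite('pics/w3.png',im)
for n in('side','top'):
    c=cam(n);print(n,look(c,'press_rest'),look(c,'die'),look(c,'lever_ball'))
    im=c['color'][:,:,::-1].copy()
    for v in pts.values():
        for a in proj(c,[press(p) for p in v]): im[int(round(a[1])),int(round(a[0]))]=(0,255,0)
    cr=im[180:320,245:395] if n=='side' else im[195:275,275:415]
    cv2.imwrite(f'pics/{n}3.png',cv2.resize(cr,None,fx=4,fy=4,interpolation=cv2.INTER_NEAREST))
a=cv2.imread('pics/w3.png');b=cv2.imread('pics/side3.png')
cv2.imwrite('pics/comb.png',np.hstack([cv2.resize(a,(640,480))[:,:],]))
```

```text
t 5.35 tcp [ 0.4689 -0.0508  0.1947] shift mm [-75.3  -1.  110.4] rz -0.02877309986931742 tilt [-0.004  0.002 -1.   ]
foot [[121.0, 277.0], [141.0, 386.0], [452.0, 386.0], [466.0, 277.0]]
rest [[301.0, 351.0], [302.0, 408.0], [332.0, 408.0], [333.0, 351.0]]
die [[334.0, 377.0], [333.0, 395.0], [300.0, 377.0], [300.0, 396.0]]
side [(0.7, array([ 0.5732, -0.0433,  0.0196]), array([306., 262.])), (0.31, array([ 0.7204, -0.3446,  0.0183]), array([291., 175.])), (0.27, array([0.5726, 0.4919, 0.0064]), array([219., 472.]))] [] [(0.58, array([ 0.5903, -0.1461,  0.1867]), array([311., 187.])), (0.42, array([ 0.5742, -0.0457,  0.0157]), array([306., 262.]))]
top [(0.77, array([ 0.5803, -0.0708,  0.0209]), array([348., 238.])), (0.34, array([ 0.6184, -0.4698,  0.0175]), array([503., 226.]))] [] [(0.6, array([ 0.5874, -0.1483,  0.2072]), array([388., 220.])), (0.38, array([0.7414, 0.0999, 0.0968]), array([282., 167.]))]
```

View pics/w3.png

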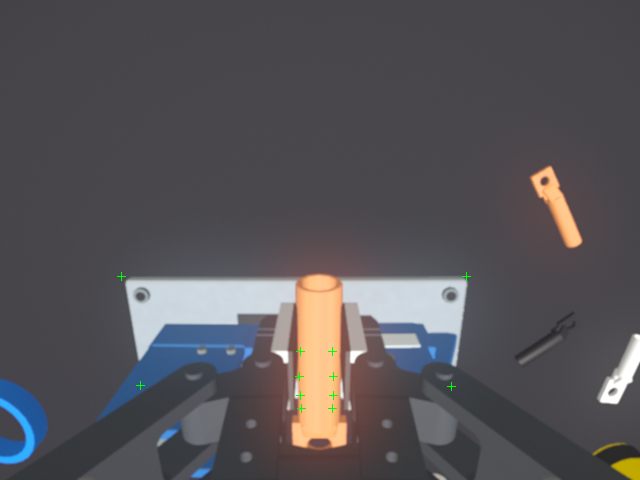

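View pics/side3.png

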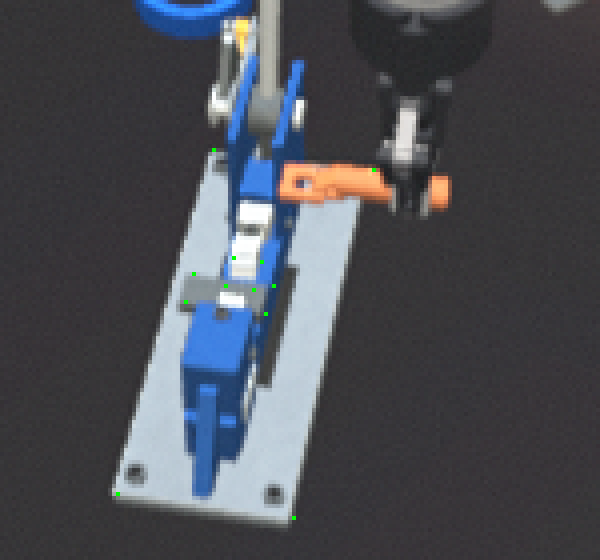

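Run:
```python
from h import *
from scipy.optimize import least_squares
def edgepts(c,o,yaw):
    "subpixel gradient search near predicted foot edges; returns list (edge idx, uv)"
    g=cv2.GaussianBlur(cv2.cvtColor(c['color'],cv2.COLOR_RGB2GRAY),(0,0),0.8).astype(np.float32)
    C=[(-.055,-.165),(-.055,.125),(.055,.125),(.055,-.165)];mid=np.array([0,-.02]);out=[]
    for k in range(4):
        a,b=np.array(C[k]),np.array(C[(k+1)%4]);n=(a+b)/2-mid;n/=np.linalg.norm(n)
        for t in np.linspace(.06,.94,40):
            s=np.linspace(-.008,.008,65);P=(a+(b-a)*t)+s[:,None]*n
            q=proj(c,[press([*p,.012],o,yaw) for p in P]).astype(np.float32)
            if q.min()<3 or q[:,0].max()>636 or q[:,1].max()>476: continue
            v=cv2.remap(g,q[:,0:1],q[:,1:2],1)[:,0]
            vi,vo=v[:12].mean(),v[-12:].mean()
            if vi-vo<40 or v[:12].std()>12 or v[-12:].std()>10: continue
            j=np.argmin(abs(v-(vi+vo)/2));out.append((k,q[j]))
    return out
for n in('wrist','top','side'):
    c=cam(n);o=(.571,-.0385);yaw=.127
    for it in range(4):
        e=edgepts(c,o,yaw);W=np.array([atz(c,u,.012)[:2] for k,u in e]);ks=np.array([k for k,_ in e])
        val=np.array([-.055,.125,.055,-.165])[ks];ax=np.array([0,1,0,1])[ks]
        def f(x):
            d=(W-x[:2]);cy,sy=np.cos(x[2]),np.sin(x[2]);L=np.c_[d@[cy,sy],d@[-sy,cy]]
            return (L[np.arange(len(L)),ax]-val)*1e3
        r=least_squares(f,[*o,yaw],loss='soft_l1');o=r.x[:2];yaw=r.x[2]
    print(n,r.x.round(4),np.bincount(ks,minlength=4),[np.round(np.median(f(r.x)[ks==k]),2) for k in set(ks)])
c=cam('wrist');im=c['color'][:,:,::-1]
b=im[285:330,250:390];hsv=cv2.cvtColor(im,cv2.COLOR_BGR2HSV)
m=(hsv[:,:,0]<16)&(hsv[:,:,1]>80)&(hsv[:,:,2]>90)
for y in(295,310,330,360,390,410):
    x=np.where(m[y,260:380])[0]+260
    print(y,x.min(),x.max(),atz(c,((x.min()+x.max())/2,y),.182).round(4),((x.max()-x.min()+1)))
to(press([-.028,0,.084]))
```

```text
wrist [ 0.5723 -0.0365  0.1278] [38 19  0 23] [np.float64(0.15), np.float64(-0.53), np.float64(0.47)]
top [ 0.5722 -0.0371  0.1286] [12 40 33 36] [np.float64(-0.86), np.float64(0.24), np.float64(0.04), np.float64(-0.25)]
side [ 0.5738 -0.0346  0.1278] [38 40 39 16] [np.float64(0.02), np.float64(0.42), np.float64(0.0), np.float64(-2.45)]
295 296 341 [ 0.457  -0.0523  0.182 ] 46
310 295 343 [ 0.4633 -0.0513  0.182 ] 49
330 292 346 [ 0.472  -0.0502  0.182 ] 55
360 293 358 [ 0.4855 -0.0458  0.182 ] 66
390 279 365 [ 0.5004 -0.0453  0.182 ] 87
410 279 366 [ 0.5108 -0.0437  0.182 ] 88
t 6.0 tcp [ 0.4702 -0.0511  0.1971] shift mm [-73.5  -0.3 113.1] rz None tilt [ 0. -0. -1.]
```

```bash
sed -i 's/o=(.571,-.0385),yaw=.127/o=(.5723,-.0367),yaw=.128/' h.py
python3 - <<'E'
from h import *
to(press([-.026,-.0005,.115]),.128)
E
```

```text
t 6.0 tcp [ 0.4702 -0.0511  0.1971] shift mm [-77.1   0.8  82.1] rz -0.021048571617332534 tilt [ 0. -0. -1.]
```

In the tool's units: 82 mm is 0.1367, -77 mm is -0.1283.

>>> send_rows(rows="0 0 0 -0.0667 0.0017 0.0167 -1;0 0 0 -0.1283 0.0017 0.05 -1;0 0 0 -0.1283 0.0017 0.1 -1;0 0 0 -0.1283 0.0017 0.1367 -1;0 0 0 -0.1283 0.0017 0.1367 -1;0 0 0 -0.1283 0.0017 0.1367 -1")

```text
time: 6.75
eef_pos: [0.5471, -0.0407, 0.116]
tcp_rot: [-0.064, 0.998, -0.0, 0.001]
contact_force: [0.4, -0.3, -0.5]
opening: 0.188
finger_force: 39.4
```

Run:
```python
from h import *
to(press([-.026,-.0005,.085]),.128)
pts=[(x,y,.062) for x,y in((-.016,-.012),(.036,-.012),(.036,.012),(-.016,.012))]+[(x,y,.082) for x,y in((-.008,.012),(.008,.012),(-.008,-.012),(.008,-.012))]
out=[]
c=cam('wrist');a=c['color'][180:480,120:520,::-1];out.append(cv2.resize(a,(600,450)))
for n,(x,y) in dict(top=(310,200),side=(270,200)).items():
    c=cam(n);im=c['color'][:,:,::-1][y:y+75,x:x+75];out.append(cv2.resize(im,(300,300),interpolation=cv2.INTER_CUBIC))
cv2.imwrite('pics/h4.png',np.hstack([cv2.resize(out[0],(400,300)),out[1][:,:200] if 0 else cv2.resize(out[1],(200,200)).repeat(1,0)]) if 0 else np.vstack([np.hstack(out[1:]),cv2.resize(out[0],(600,300))]))
c=cam('wrist');hsv=cv2.cvtColor(c['color'],cv2.COLOR_RGB2HSV);m=(hsv[:,:,0]<16)&(hsv[:,:,1]>80)&(hsv[:,:,2]>90)
z=ctrl.get_state()['eef_pos'][2]-.0143
Rm=R.from_euler('z',.128).as_matrix()
for y in(290,295,300,305,310,320,330):
    x=np.where(m[y,260:380])[0]+260
    if len(x): 
        p=atz(c,((x.min()+x.max())/2,y),z);print(y,x.min(),x.max(),(Rm.T@(p-[.5723,-.0367,0])).round(4))
```

```text
t 6.75 tcp [ 0.5471 -0.0407  0.116 ] shift mm [ 0.5  0.2 31. ] rz -0.036160272284026185 tilt [ 0.002 -0.    -1.   ]
290 295 342 [-0.041  -0.0004  0.1021]
295 296 342 [-0.0389 -0.0002  0.1021]
300 296 342 [-0.0368 -0.0002  0.1021]
305 295 342 [-0.0346 -0.0004  0.1021]
310 296 342 [-0.0325 -0.0002  0.1021]
320 295 344 [-0.0281 -0.      0.1021]
330 292 346 [-0.0237 -0.0002  0.1021]
```

View pics/h4.png

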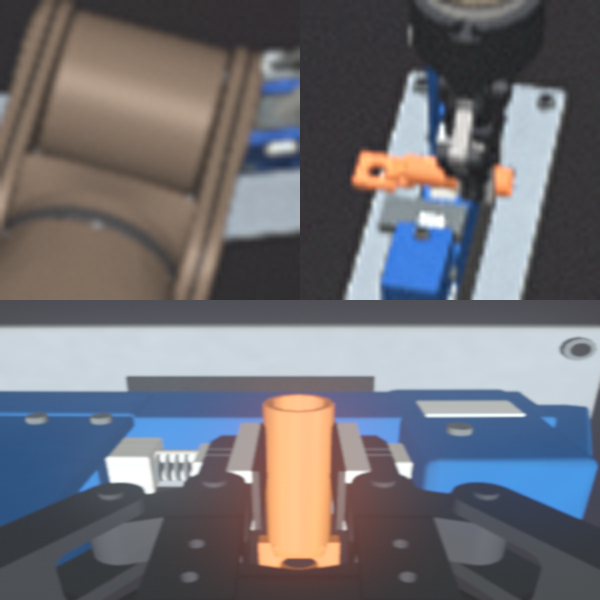

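The wrist view shows the lug centred between the dies (y -0.2 mm), with the mouth at about row 283, which puts the lug about 3 mm too far forward. I'll move back 2.5 mm and lower it.

In the tool's units: 30 mm is 0.05, 28 mm is 0.0467.

>>> send_rows(rows="0 0 0 0.005 0 0.0083 -1;0 0 0 0.005 0 0.02 -1;0 0 0 0.005 0 0.03 -1;0 0 0 0.005 0 0.04 -1;0 0 0 0.005 0 0.0467 -1;0 0 0 0.005 0 0.05 -1;0 0 0 0.005 0 0.05 -1")

```text
time: 7.82
eef_pos: [0.5437, -0.0409, 0.0854]
tcp_rot: [-0.064, 0.998, -0.0, 0.0]
contact_force: [-0.5, -0.4, 0.2]
opening: 0.194
finger_force: 39.6
```

Run:
```python
from h import *
s=ctrl.get_state();print(s['contact_force'].round(1));to(press([-.029,-.0005,.085]),.128)
c=cam('wrist');save(c,'w5.png')
hsv=cv2.cvtColor(c['color'],cv2.COLOR_RGB2HSV);m=(hsv[:,:,0]<16)&(hsv[:,:,1]>80)&(hsv[:,:,2]>90)
z=.071;Rm=R.from_euler('z',.128).as_matrix()
print(np.where(m[200:330,319])[0][[0]]+200)
for y in(276,284,290,310,330):
    x=np.where(m[y,260:380])[0]+260
    p=atz(c,((x.min()+x.max())/2,y),z);print(y,x.min(),x.max(),(Rm.T@(p-[.5723,-.0367,0])).round(4))
```

```text
[-0.5 -0.4  0.2]
t 7.825 tcp [ 0.5437 -0.0409  0.0854] shift mm [ 0.1 -0.   0.4] rz -0.029630199446534 tilt [ 0.001 -0.    -1.   ]
[275]
276 307 330 [-0.0504 -0.0001  0.071 ]
284 295 342 [-0.0471 -0.0001  0.071 ]
290 295 342 [-0.0446 -0.0001  0.071 ]
310 296 342 [-0.0362  0.0001  0.071 ]
330 292 346 [-0.0274  0.0001  0.071 ]
```

In the tool's units: 2 mm is 0.0033, 1 mm is 0.0017.

>>> send_rows(rows="0 0 0 0 0 0.0017 -1;0 0 0 0 0 0.0033 -1;0 0 0 0 0 0.0033 -1")

```text
time: 8.25
eef_pos: [0.5438, -0.0409, 0.0849]
tcp_rot: [-0.064, 0.998, -0.0, -0.0]
contact_force: [-4.7, 0.9, 8.3]
opening: 0.187
finger_force: 40.5
```

Contact with the rest at 8 N. Releasing.

In the tool's units: -130 mm is -0.2167, -100 mm is -0.1667.

>>> send_rows(rows="0 0 0 0 0 0 -0.7;0 0 0 0 0 0 -0.4;0 0 0 0 0 0 -0.2;0 0 0 0 0 -0.0017 -0.2;0 0 0 0 0 -0.0333 -0.2;0 0 0 0 0 -0.0833 -0.2;0 0 0 0.0333 0 -0.1667 -0.2;0 0 0 0.1167 0 -0.2167 -0.2")

```text
time: 9.25
eef_pos: [0.4757, -0.0504, 0.2178]
tcp_rot: [-0.064, 0.998, -0.001, 0.003]
contact_force: [-0.6, -0.4, 1.0]
opening: 0.399
finger_force: 0.0
```

Run:
```python
from h import *
s=ctrl.get_state();print(s['contact_force'].round(1));to(press([-.1,-.0005,.3]),.128)
c=cam('wrist');save(c,'w6.png');lugfit(c,z=.073)
print(press([0,0,.071]))
c=cam('top');print(look(c,'lever_ball'))
im=c['color'].astype(int)
m=((im[:,:,0]>150)&(im[:,:,1]<70)&(im[:,:,2]<80)).astype(np.uint8);n,l,st,ce=cv2.connectedComponentsWithStats(m)
for i in range(1,n):
    if st[i,4]>30 and 380<ce[i][0]<430: print('top',ce[i],st[i],atz(c,ce[i],.278))
o1,d1=ray(c,ce[[i for i in range(1,n) if st[i,4]>30 and 380<ce[i][0]<430][0]])
c=cam('side');im=c['color'].astype(int)
m=((im[:,:,0]>150)&(im[:,:,1]<70)&(im[:,:,2]<80)).astype(np.uint8);n,l,st,ce=cv2.connectedComponentsWithStats(m)
for i in range(1,n):
    if st[i,4]>30 and abs(ce[i][0]-312)<15: 
        o2,d2=ray(c,ce[i]);print('side',ce[i],st[i])
        A=np.c_[d1,-d2];t=np.linalg.lstsq(A,o2-o1,rcond=None)[0];print(o1+d1*t[0],o2+d2*t[1])
print('pred ball',press([0,-.1-.155*np.sin(.17),.125+.155*np.cos(.17)]))
```

```text
[-0.6 -0.4  1. ]
t 9.25 tcp [ 0.4757 -0.0504  0.2178] shift mm [  2.    0.5 -82.2] rz 0.026676197580921546 tilt [ 0.007 -0.002 -1.   ]
[545. 192.] 592 ctr [0.4275 0.1033] size [0.016 0.062] yaw 0.703
[320. 340.] 711 ctr [ 0.5689 -0.0374] size [0.022 0.095] yaw 0.143
[ 0.5723 -0.0367  0.071 ]
[(0.88, array([ 0.5894, -0.1462,  0.2041]), array([387., 220.]))]
top [388.38547486 119.95530726] [358 107  40  32 179] [ 0.79355778 -0.14039544  0.278     ]
top [397.84210526 213.73684211] [393 206  13  15  57] [ 0.58685321 -0.1591226   0.278     ]
side [312.49635036 153.09489051] [306 147  14  13 137]
[ 0.7464921  -0.12538251  0.39015874] [ 0.57602847 -0.11928063  0.31780956]
pred ball [ 0.5884125  -0.16189065  0.27776564]
```

View pics/w6.png

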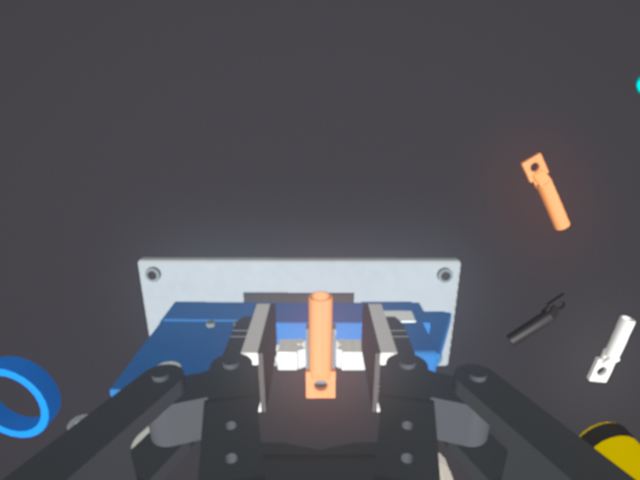

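The lug lies on the rest: centre x about -3 mm, y about 0, aligned to within 0.02 rad. Next I rotate and rise, then go to the ball.

In the tool's units: -150 mm is -0.25, -100 mm is -0.1667, 80 degrees is 0.6667.

>>> send_rows(rows="0 0 0.0833 0.05 0 -0.0833 0;0 0 0.1667 0.05 0 -0.1667 0.5;0 0 0.25 0.05 0 -0.25 1;0 0 0.3333 0.05 0 -0.25 1;0 0 0.4167 0.05 0 -0.25 1;0 0 0.5 0.05 0 -0.25 1;0 0 0.5833 0.05 0 -0.25 1;0 0 0.6667 0.05 0 -0.25 1")

```text
time: 10.45
eef_pos: [0.445, -0.0535, 0.3618]
tcp_rot: [0.595, 0.804, -0.0, -0.001]
contact_force: [-0.5, -0.3, -0.6]
opening: 1.003
finger_force: 0.0
```

In the tool's units: 10 degrees is 0.0833.

>>> send_rows(rows="0 0 0.0833 0 0 0 1;0 0 0.0833 0 0 0 1;0 0 0.0833 0 0 0 1")

```text
time: 10.82
eef_pos: [0.4446, -0.0535, 0.3624]
tcp_rot: [0.66, 0.752, -0.0, -0.001]
contact_force: [0.4, 0.2, 1.8]
opening: 1.0
finger_force: 0.0
```

```bash
cat >> h.py <<'E'
def ball(a,L=.155): return press([0,-.1-L*np.sin(.17+a),.125+L*np.cos(.17+a)])
def redtop(c,lo,hi,z):
    im=c['color'].astype(int);m=((im[:,:,0]>130)&(im[:,:,1]<80)&(im[:,:,2]<90)).astype(np.uint8);n,l,st,ce=cv2.connectedComponentsWithStats(m)
    for i in range(1,n):
        if st[i,4]>30 and lo[0]<ce[i][0]<hi[0] and lo[1]<ce[i][1]<hi[1]: print(ce[i].round(1),st[i],atz(c,ce[i],z).round(4))
E
python3 - <<'E'
from h import *
to([*ball(0)[:2],.37],.128-np.pi/2);print(ctrl.get_state()['qpos'].round(2),ball(0))
c=cam('top');redtop(c,(380,195),(420,240),.278)
c=cam('wrist');print('w',look(c,'lever_ball'));redtop(c,(0,0),(640,480),.278)
c=cam('side');redtop(c,(290,130),(335,180),.278);print(proj(c,ball(0)))
E
```

```text
t 10.825 tcp [ 0.4446 -0.0535  0.3624] shift mm [-126.1  128.5   -7.9] rz 0.1210186053220923 tilt [-0.001  0.001 -1.   ]
[-0.35 -0.3   1.96  0.    1.49 -0.48] [ 0.5884125  -0.16189065  0.27776564]
[399.4 212.9] [392 205  16  16 126] [ 0.5886 -0.1623  0.278 ]
w []
[615.6 298.1] [ 584  250   56   94 3675] [ 0.6252 -0.0521  0.278 ]
[269.3 438.6] [253 430  36  14 245] [ 0.428  -0.1808  0.278 ]
[239.4 451.6] [227 443  23  17 198] [ 0.4087 -0.1953  0.278 ]
[312.5 153.3] [306 147  15  14 154] [ 0.591  -0.1634  0.278 ]
[[313.40345083 153.97482152]]
```

In the tool's units: 128 mm is 0.2133, -126 mm is -0.21.

>>> send_rows(rows="0 0 0 -0.21 0.2133 0 1;0 0 0 -0.21 0.2133 0 1;0 0 0 -0.21 0.2133 0 1;0 0 0 -0.21 0.2133 0 1;0 0 0 -0.21 0.2133 0.0667 1;0 0 0 -0.21 0.2133 0.1167 1;0 0 0 -0.21 0.2133 0.14 1;0 0 0 -0.21 0.2133 0.14 1")

```text
time: 12.02
eef_pos: [0.5866, -0.1617, 0.2787]
tcp_rot: [0.66, 0.751, -0.0, -0.001]
contact_force: [0.2, -1.3, -1.2]
opening: 0.997
finger_force: 0.0
```

Run:
```python
from h import *
to(ball(0),.128-np.pi/2);print(ctrl.get_state()['contact_force'])
```

```text
t 12.025 tcp [ 0.5866 -0.1617  0.2787] shift mm [-0.5  1.8  0.9] rz 0.00038679411417774645 tilt [-0.001  0.001 -1.   ]
[ 0.20545291 -1.30979203 -1.2359415 ]
```

In the tool's units: 2 mm is 0.0033, 1 mm is 0.0017.

>>> send_rows(rows="0 0 0 0 0.0033 0.0017 1;0 0 0 0 0.0033 0.0017 -1;0 0 0 0 0.0033 0.0017 -1;0 0 0 0 0.0033 0.0017 -1;0 0 0 0 0.0033 0.0017 -1;0 0 0 0 0.0033 0.0017 -1;0 0 0 0 0.0033 0.0017 -1", grip_force=40)

```text
time: 12.9
eef_pos: [0.5895, -0.1621, 0.2787]
tcp_rot: [0.661, 0.751, 0.0, 0.001]
contact_force: [-0.2, -0.1, 3.1]
opening: 0.348
finger_force: 39.4
```

```bash
cat >> h.py <<'E'
def lev():
    s=ctrl.get_state();p=R.from_euler('z',.128).as_matrix().T@(s['eef_pos']-[.5723,-.0367,0]);d=p-[0,-.1,.125]
    a=np.arctan2(-d[1],d[2])-.17;f=R.from_euler('z',.128).as_matrix().T@s['contact_force']
    t=np.array([0,-np.cos(a+.17),-np.sin(a+.17)]);print('t',s['time'],'a',a.round(4),'L',np.hypot(d[1],d[2]).round(4),'x',p[0].round(4),'pull',(-f@t).round(2),'open',s['opening'],s['finger_force']);return a
E
python3 - <<'E'
from h import *
a0=lev();s=ctrl.get_state();T=R.from_quat(s['tcp_rot']).as_matrix()
print(s['contact_force'])
for a in np.arange(.05,1.0,.05): print(a.round(3),(T.T@(ball(a)-ball(0))*1e3).round(1))
E
```

```text
t 12.9 a 0.0012 L 0.1559 x 0.0011 pull 0.47 open 0.3481939846919036 39.39010798931122
[-0.18522223 -0.08369774  3.13182635]
0.05 [-7.6  0.   1.5]
0.1 [-15.1   0.    3.4]
0.15 [-22.5   0.    5.6]
0.2 [-29.8   0.    8.3]
0.25 [-37.    0.   11.3]
0.3 [-44.    0.   14.6]
0.35 [-50.8   0.   18.3]
0.4 [-57.4   0.   22.3]
0.45 [-63.8   0.   26.6]
0.5 [-70.    0.   31.3]
0.55 [-76.    0.   36.3]
0.6 [-81.7   0.   41.5]
0.65 [-87.1   0.   47.1]
0.7 [-92.2  -0.   52.9]
0.75 [-97.1  -0.   58.9]
0.8 [-101.6   -0.    65.2]
0.85 [-105.8   -0.    71.7]
0.9 [-109.7   -0.    78.4]
0.95 [-113.2   -0.    85.3]
```

In the tool's units: -22.5 mm is -0.0375, 1.5 mm is 0.0025.

>>> send_rows(rows="0 0 0 -0.0125 0 0.0025 -1;0 0 0 -0.025 0 0.0058 -1;0 0 0 -0.0375 0 0.0092 -1;0 0 0 -0.0375 0 0.0092 -1")

```text
time: 13.4
eef_pos: [0.5925, -0.1853, 0.2727]
tcp_rot: [0.661, 0.75, 0.0, 0.001]
contact_force: [0.5, 0.5, 6.3]
opening: 0.348
finger_force: 39.8
```

In the tool's units: -3.5 mm is -0.0058, 1.5 mm is 0.0025.

>>> send_rows(rows="0 0 0 -0.0058 0 0.0025 -1;0 0 0 -0.0058 0 0.0025 -1")

```text
time: 13.65
eef_pos: [0.5929, -0.1882, 0.2716]
tcp_rot: [0.661, 0.751, 0.0, 0.001]
contact_force: [0.6, 0.9, 6.0]
opening: 0.349
finger_force: 39.9
```

In the tool's units: -3.5 mm is -0.0058, 1.5 mm is 0.0025.

>>> send_rows(rows="0 0 0 -0.0058 0 0.0025 -1;0 0 0 -0.0058 0 0.0025 -1")

```text
time: 13.9
eef_pos: [0.5933, -0.1918, 0.2702]
tcp_rot: [0.661, 0.751, -0.0, 0.001]
contact_force: [-0.3, 1.2, 5.2]
opening: 0.349
finger_force: 40.0
```

In the tool's units: -3.5 mm is -0.0058, 1.5 mm is 0.0025.

>>> send_rows(rows="0 0 0 -0.0058 0 0.0025 -1;0 0 0 -0.0058 0 0.0025 -1")

```text
time: 14.15
eef_pos: [0.5938, -0.1953, 0.2688]
tcp_rot: [0.661, 0.751, -0.0, 0.001]
contact_force: [0.5, -1.1, 5.7]
opening: 0.344
finger_force: 40.1
```

Run:
```python
from h import *
lev()
```

```text
t 14.15 a 0.2257 L 0.1558 x 0.001 pull 1.13 open 0.34368999920723 40.094870924949646
```

In the tool's units: -3 mm is -0.005, 1 mm is 0.0017.

>>> send_rows(rows="0 0 0 -0.005 0 0.0017 -1;0 0 0 -0.005 0 0.0017 -1")

```text
time: 14.4
eef_pos: [0.5941, -0.1981, 0.2676]
tcp_rot: [0.661, 0.751, 0.0, 0.001]
contact_force: [0.9, 0.7, 4.9]
opening: 0.351
finger_force: 40.1
```

In the tool's units: -3 mm is -0.005, 1 mm is 0.0017.

>>> send_rows(rows="0 0 0 -0.005 0 0.0017 -1;0 0 0 -0.005 0 0.0017 -1")

```text
time: 14.65
eef_pos: [0.5944, -0.201, 0.2662]
tcp_rot: [0.661, 0.751, 0.0, 0.0]
contact_force: [2.7, -0.3, 4.8]
opening: 0.35
finger_force: 40.2
```

In the tool's units: -3 mm is -0.005, 1.5 mm is 0.0025.

>>> send_rows(rows="0 0 0 -0.005 0 0.0025 -1;0 0 0 -0.005 0 0.0025 -1")

```text
time: 14.9
eef_pos: [0.5948, -0.204, 0.2648]
tcp_rot: [0.661, 0.751, 0.0, 0.001]
contact_force: [2.3, -0.3, 5.2]
opening: 0.352
finger_force: 40.3
```

In the tool's units: -3 mm is -0.005, 1.5 mm is 0.0025.

>>> send_rows(rows="0 0 0 -0.005 0 0.0025 -1;0 0 0 -0.005 0 0.0025 -1")

```text
time: 15.15
eef_pos: [0.5952, -0.2069, 0.2633]
tcp_rot: [0.66, 0.751, 0.0, 0.001]
contact_force: [1.4, 0.0, 4.8]
opening: 0.351
finger_force: 40.4
```

Run:
```python
from h import *
lev()
```

```text
t 15.15 a 0.3083 L 0.1558 x 0.001 pull 2.05 open 0.35073349751789795 40.39525866508484
```

In the tool's units: -2.5 mm is -0.0042, 1.5 mm is 0.0025.

>>> send_rows(rows="0 0 0 -0.0042 0 0.0025 -1;0 0 0 -0.0042 0 0.0025 -1")

```text
time: 15.4
eef_pos: [0.5955, -0.2093, 0.2621]
tcp_rot: [0.661, 0.751, 0.0, 0.0]
contact_force: [1.5, -0.2, 5.8]
opening: 0.347
finger_force: 40.5
```

In the tool's units: -2.5 mm is -0.0042, 1.5 mm is 0.0025.

>>> send_rows(rows="0 0 0 -0.0042 0 0.0025 -1;0 0 0 -0.0042 0 0.0025 -1")

```text
time: 15.65
eef_pos: [0.5958, -0.2118, 0.2607]
tcp_rot: [0.661, 0.751, 0.0, 0.0]
contact_force: [1.2, 1.5, 6.8]
opening: 0.353
finger_force: 40.7
```

In the tool's units: -2.5 mm is -0.0042, 1.5 mm is 0.0025.

>>> send_rows(rows="0 0 0 -0.0042 0 0.0025 -1;0 0 0 -0.0042 0 0.0025 -1")

```text
time: 15.9
eef_pos: [0.5961, -0.2141, 0.2594]
tcp_rot: [0.661, 0.751, 0.0, 0.0]
contact_force: [0.8, 2.2, 7.0]
opening: 0.35
finger_force: 40.8
```

In the tool's units: -2.5 mm is -0.0042, 1.5 mm is 0.0025.

>>> send_rows(rows="0 0 0 -0.0042 0 0.0025 -1;0 0 0 -0.0042 0 0.0025 -1")

```text
time: 16.15
eef_pos: [0.5964, -0.2164, 0.258]
tcp_rot: [0.661, 0.751, 0.0, 0.0]
contact_force: [-0.1, 1.9, 7.3]
opening: 0.35
finger_force: 41.0
```

Run:
```python
from h import *
lev()
```

```text
t 16.15 a 0.3787 L 0.1559 x 0.001 pull 5.43 open 0.34972713473464623 40.960811376571655
```

In the tool's units: -1.5 mm is -0.0025, 1 mm is 0.0017.

>>> send_rows(rows="0 0 0 -0.0025 0 0.0017 -1;0 0 0 -0.0025 0 0.0017 -1")

```text
time: 16.4
eef_pos: [0.5966, -0.2177, 0.2573]
tcp_rot: [0.661, 0.751, 0.0, 0.0]
contact_force: [-0.1, 3.2, 7.0]
opening: 0.347
finger_force: 41.0
```

In the tool's units: -1.5 mm is -0.0025, 1 mm is 0.0017.

>>> send_rows(rows="0 0 0 -0.0025 0 0.0017 -1;0 0 0 -0.0025 0 0.0017 -1")

```text
time: 16.65
eef_pos: [0.5968, -0.2194, 0.2563]
tcp_rot: [0.661, 0.751, 0.0, 0.0]
contact_force: [0.3, 1.9, 7.3]
opening: 0.351
finger_force: 41.2
```

In the tool's units: -1.5 mm is -0.0025, 1 mm is 0.0017.

>>> send_rows(rows="0 0 0 -0.0025 0 0.0017 -1;0 0 0 -0.0025 0 0.0017 -1")

```text
time: 16.9
eef_pos: [0.597, -0.2208, 0.2554]
tcp_rot: [0.661, 0.751, 0.0, 0.0]
contact_force: [0.6, 2.4, 8.6]
opening: 0.351
finger_force: 41.2
```

In the tool's units: -1.5 mm is -0.0025, 1 mm is 0.0017.

>>> send_rows(rows="0 0 0 -0.0025 0 0.0017 -1;0 0 0 -0.0025 0 0.0017 -1")

```text
time: 17.15
eef_pos: [0.5972, -0.2221, 0.2546]
tcp_rot: [0.66, 0.751, 0.0, 0.0]
contact_force: [-0.5, 3.1, 8.6]
opening: 0.351
finger_force: 41.4
```

In the tool's units: -1.5 mm is -0.0025, 1 mm is 0.0017.

>>> send_rows(rows="0 0 0 -0.0025 0 0.0017 -1;0 0 0 -0.0025 0 0.0017 -1")

```text
time: 17.4
eef_pos: [0.5974, -0.2237, 0.2535]
tcp_rot: [0.661, 0.751, 0.0, 0.0]
contact_force: [0.2, 1.7, 7.4]
opening: 0.347
finger_force: 41.5
```

Run:
```python
from h import *
lev()
```

```text
t 17.4 a 0.4343 L 0.1561 x 0.001 pull 5.55 open 0.34691145370069415 41.492841839790344
```

In the tool's units: -1.5 mm is -0.0025, 1 mm is 0.0017.

>>> send_rows(rows="0 0 0 -0.0025 0 0.0017 -1;0 0 0 -0.0025 0 0.0017 -1")

```text
time: 17.65
eef_pos: [0.5975, -0.225, 0.2527]
tcp_rot: [0.661, 0.75, 0.0, -0.0]
contact_force: [-0.7, 3.2, 9.6]
opening: 0.352
finger_force: 41.6
```

>>> send_rows(rows="0 0 0 -0.0025 0 0.0017 -1;0 0 0 -0.0025 0 0.0017 -1")

```text
time: 17.9
eef_pos: [0.5979, -0.2273, 0.251]
tcp_rot: [0.661, 0.751, -0.0, 0.001]
contact_force: [1.5, -0.4, 4.1]
opening: 0.347
finger_force: 41.4
```

In the tool's units: -1.5 mm is -0.0025, 1 mm is 0.0017.

>>> send_rows(rows="0 0 0 -0.0025 0 0.0017 -1;0 0 0 -0.0025 0 0.0017 -1")

```text
time: 18.15
eef_pos: [0.5981, -0.2296, 0.2494]
tcp_rot: [0.661, 0.75, -0.0, 0.001]
contact_force: [2.7, -2.8, 5.2]
opening: 0.35
finger_force: 41.5
```

In the tool's units: -1.5 mm is -0.0025, 1 mm is 0.0017.

>>> send_rows(rows="0 0 0 -0.0025 0 0.0017 -1;0 0 0 -0.0025 0 0.0017 -1")

```text
time: 18.4
eef_pos: [0.5983, -0.2308, 0.2485]
tcp_rot: [0.661, 0.751, -0.0, 0.001]
contact_force: [1.5, -3.3, 4.6]
opening: 0.349
finger_force: 41.7
```

Run:
```python
from h import *
lev()
```

```text
t 18.4 a 0.4902 L 0.1563 x 0.001 pull 0.08 open 0.34904112907141055 41.680312156677246
```

First click came at a of about 0.455 (pull fell from 8 to 2 N or less). The second is expected at about 0.635 and the third at about 0.815.

In the tool's units: -7.5 mm is -0.0125, 6.5 mm is 0.0108.

>>> send_rows(rows="0 0 0 -0.0067 0 0.005 -1;0 0 0 -0.0125 0 0.0108 -1;0 0 0 -0.0125 0 0.0108 -1")

```text
time: 18.77
eef_pos: [0.5992, -0.238, 0.2425]
tcp_rot: [0.661, 0.751, -0.0, 0.001]
contact_force: [0.4, -0.9, 7.5]
opening: 0.348
finger_force: 42.3
```

In the tool's units: -5.5 mm is -0.0092, 5 mm is 0.0083.

>>> send_rows(rows="0 0 0 -0.005 0 0.0042 -1;0 0 0 -0.0092 0 0.0083 -1;0 0 0 -0.0092 0 0.0083 -1")

```text
time: 19.15
eef_pos: [0.5999, -0.2431, 0.2379]
tcp_rot: [0.661, 0.751, 0.0, 0.0]
contact_force: [1.1, -0.1, 8.8]
opening: 0.349
finger_force: 42.6
```

In the tool's units: -1.5 mm is -0.0025.

>>> send_rows(rows="0 0 0 -0.0025 0 0.0025 -1;0 0 0 -0.0025 0 0.0025 -1")

```text
time: 19.4
eef_pos: [0.6, -0.2443, 0.2366]
tcp_rot: [0.661, 0.751, 0.0, 0.0]
contact_force: [-0.2, 0.1, 8.8]
opening: 0.354
finger_force: 43.0
```

In the tool's units: -1.5 mm is -0.0025.

>>> send_rows(rows="0 0 0 -0.0025 0 0.0025 -1;0 0 0 -0.0025 0 0.0025 -1")

```text
time: 19.65
eef_pos: [0.6002, -0.2458, 0.2353]
tcp_rot: [0.661, 0.751, 0.0, 0.0]
contact_force: [-0.1, -0.5, 9.1]
opening: 0.347
finger_force: 43.1
```

In the tool's units: -1.5 mm is -0.0025.

>>> send_rows(rows="0 0 0 -0.0025 0 0.0025 -1;0 0 0 -0.0025 0 0.0025 -1")

```text
time: 19.9
eef_pos: [0.6005, -0.2473, 0.2337]
tcp_rot: [0.66, 0.751, 0.0, 0.001]
contact_force: [-0.3, 0.6, 9.8]
opening: 0.35
finger_force: 43.1
```

In the tool's units: 1.5 mm is 0.0025, -1 mm is -0.0017.

>>> send_rows(rows="0 0 0 -0.0017 0 0.0025 -1;0 0 0 -0.0017 0 0.0025 -1")

```text
time: 20.15
eef_pos: [0.6006, -0.2484, 0.2326]
tcp_rot: [0.661, 0.751, 0.0, 0.001]
contact_force: [1.3, 0.0, 10.4]
opening: 0.349
finger_force: 43.4
```

Run:
```python
from h import *
lev()
```

```text
t 20.15 a 0.6424 L 0.1565 x 0.001 pull 7.49 open 0.34872762903300575 43.438376784324646
```

In the tool's units: -1.5 mm is -0.0025.

>>> send_rows(rows="0 0 0 -0.0025 0 0.0025 -1;0 0 0 -0.0025 0 0.0025 -1")

```text
time: 20.4
eef_pos: [0.6009, -0.2506, 0.2302]
tcp_rot: [0.661, 0.751, -0.0, 0.001]
contact_force: [2.0, -4.7, 4.3]
opening: 0.346
finger_force: 43.1
```

In the tool's units: -1.5 mm is -0.0025.

>>> send_rows(rows="0 0 0 -0.0025 0 0.0025 -1;0 0 0 -0.0025 0 0.0025 -1")

```text
time: 20.65
eef_pos: [0.6011, -0.2526, 0.228]
tcp_rot: [0.66, 0.751, -0.001, 0.002]
contact_force: [2.9, -5.4, 6.3]
opening: 0.349
finger_force: 43.3
```

Run:
```python
from h import *
lev()
```

```text
t 20.65 a 0.6821 L 0.1565 x 0.001 pull 1.03 open 0.3494771850758307 43.30714702606201
```

Second click came at about 0.65, so the third is expected at about 0.83.

In the tool's units: 12 mm is 0.02, -9.5 mm is -0.0158.

>>> send_rows(rows="0 0 0 -0.0058 0 0.0067 -1;0 0 0 -0.0108 0 0.0133 -1;0 0 0 -0.0158 0 0.02 -1;0 0 0 -0.0158 0 0.02 -1")

```text
time: 21.15
eef_pos: [0.6022, -0.2613, 0.2166]
tcp_rot: [0.661, 0.751, -0.0, 0.001]
contact_force: [1.5, -1.4, 7.6]
opening: 0.355
finger_force: 44.2
```

In the tool's units: 1.5 mm is 0.0025, -1 mm is -0.0017.

>>> send_rows(rows="0 0 0 -0.0017 0 0.0025 -1;0 0 0 -0.0017 0 0.0025 -1")

```text
time: 21.4
eef_pos: [0.6024, -0.262, 0.2155]
tcp_rot: [0.661, 0.751, 0.0, 0.001]
contact_force: [-0.5, -1.2, 9.1]
opening: 0.352
finger_force: 44.4
```

In the tool's units: 1.5 mm is 0.0025, -1 mm is -0.0017.

>>> send_rows(rows="0 0 0 -0.0017 0 0.0025 -1;0 0 0 -0.0017 0 0.0025 -1")

```text
time: 21.65
eef_pos: [0.6024, -0.263, 0.214]
tcp_rot: [0.661, 0.751, 0.0, 0.001]
contact_force: [1.0, -0.6, 9.4]
opening: 0.346
finger_force: 44.6
```

In the tool's units: 1.5 mm is 0.0025, -1 mm is -0.0017.

>>> send_rows(rows="0 0 0 -0.0017 0 0.0025 -1;0 0 0 -0.0017 0 0.0025 -1")

```text
time: 21.9
eef_pos: [0.6026, -0.264, 0.2126]
tcp_rot: [0.66, 0.751, -0.0, 0.001]
contact_force: [1.5, -1.1, 9.4]
opening: 0.351
finger_force: 44.6
```

Run:
```python
from h import *
lev()
```

```text
t 21.9 a 0.8053 L 0.1562 x 0.001 pull 7.07 open 0.35087504253295637 44.63757276535034
```

In the tool's units: 1.5 mm is 0.0025, -1 mm is -0.0017.

>>> send_rows(rows="0 0 0 -0.0017 0 0.0025 -1;0 0 0 -0.0017 0 0.0025 -1")

```text
time: 22.15
eef_pos: [0.6027, -0.2649, 0.2113]
tcp_rot: [0.661, 0.751, 0.0, 0.001]
contact_force: [-0.5, -0.8, 10.1]
opening: 0.352
finger_force: 44.8
```

>>> send_rows(rows="0 0 0 -0.0017 0 0.0025 -1;0 0 0 -0.0017 0 0.0025 -1")

```text
time: 22.4
eef_pos: [0.6028, -0.2659, 0.2097]
tcp_rot: [0.661, 0.751, 0.0, 0.001]
contact_force: [0.5, -0.1, 9.0]
opening: 0.348
finger_force: 45.0
```

In the tool's units: 1.5 mm is 0.0025, -1 mm is -0.0017.

>>> send_rows(rows="0 0 0 -0.0017 0 0.0025 -1;0 0 0 -0.0017 0 0.0025 -1")

```text
time: 22.65
eef_pos: [0.6029, -0.2668, 0.2085]
tcp_rot: [0.661, 0.751, 0.0, 0.0]
contact_force: [0.3, -0.3, 10.1]
opening: 0.349
finger_force: 45.1
```

Run:
```python
from h import *
lev()
```

```text
t 22.65 a 0.8375 L 0.1563 x 0.001 pull 8.4 open 0.34871162956139506 45.1102352142334
```

In the tool's units: 1.5 mm is 0.0025, -1 mm is -0.0017.

>>> send_rows(rows="0 0 0 -0.0017 0 0.0025 -1;0 0 0 -0.0017 0 0.0025 -1;0 0 0 -0.0017 0 0.0025 -1")

```text
time: 23.02
eef_pos: [0.6031, -0.2687, 0.2051]
tcp_rot: [0.66, 0.751, -0.0, 0.001]
contact_force: [3.6, -4.0, 4.8]
opening: 0.351
finger_force: 45.0
```

Run:
```python
from h import *
lev()
```

```text
t 23.025 a 0.8618 L 0.1561 x 0.0009 pull 1.82 open 0.35092897738641166 44.97273087501526
```

Third click came at about 0.845 (pull fell from 8.4 to 1.8 N). I'll add a small margin past it, hold, and check the lug.

In the tool's units: 3.5 mm is 0.0058, -2 mm is -0.0033.

>>> send_rows(rows="0 0 0 -0.0017 0 0.0033 -1;0 0 0 -0.0033 0 0.0058 -1;0 0 0 -0.0033 0 0.0058 -1;0 0 0 -0.0033 0 0.0058 -1;0 0 0 -0.0033 0 0.0058 -1")

```text
time: 23.65
eef_pos: [0.6033, -0.2704, 0.2019]
tcp_rot: [0.66, 0.751, -0.0, 0.001]
contact_force: [2.3, -1.6, 6.3]
opening: 0.351
finger_force: 45.3
```

Run:
```python
from h import *
lev()
c=cam('side');im=c['color'][:,:,::-1];lugfit(c,z=.071)
cv2.imwrite('pics/fin.png',cv2.resize(im[120:320,220:400],(540,600),interpolation=cv2.INTER_CUBIC))
c=cam('top');lugfit(c,z=.071);lev()
q=ctrl.get_state();print(q['dq'].round(3),press([0,.005,.071]))
```

```text
t 23.65 a 0.8851 L 0.156 x 0.001 pull 4.57 open 0.35115431389652607 45.29765009880066
[143.  73.] 3517 ctr [ 1.3279 -0.7259] size [1.41  0.735] yaw 1.068
[615. 102.] 491 ctr [-0.1567 -0.9121] size [0.086 0.154] yaw 0.012
[404. 170.] 299 ctr [ 0.4004 -0.4108] size [0.102 0.074] yaw 0.918
[212. 205.] 1326 ctr [ 0.8637 -0.1192] size [0.146 0.133] yaw -1.508
[376. 125.] 1784 ctr [ 0.8653 -0.1376] size [0.111 0.111] yaw -1.554
[506. 222.] 297 ctr [ 0.6185 -0.4585] size [0.104 0.032] yaw -0.214
[334. 237.] 265 ctr [ 0.5704 -0.0305] size [0.025 0.097] yaw 0.083
[264. 295.] 221 ctr [0.4274 0.1368] size [0.021 0.072] yaw 0.741
[508. 308.] 548 ctr [ 0.4092 -0.4589] size [0.065 0.095] yaw 0.768
t 23.75 a 0.8849 L 0.156 x 0.0009 pull 2.86 open 0.34415567573666433 45.298694372177124
[ 0.     0.     0.003 -0.001  0.002  0.002] [ 0.57166175 -0.0317409   0.071     ]
```

View pics/fin.png

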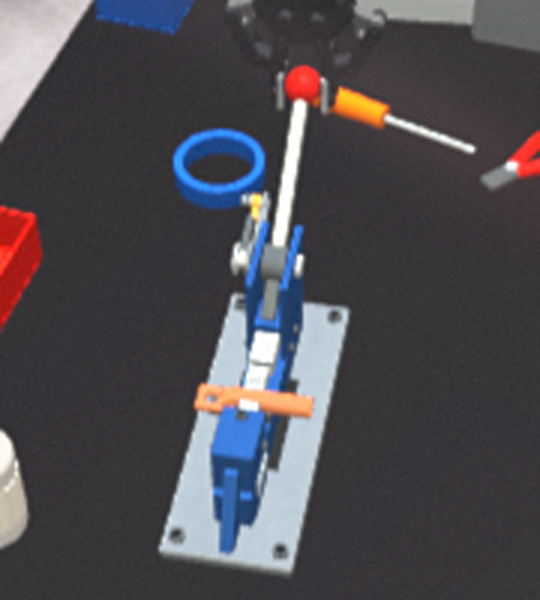

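The side view shows the lug at crop (255,400) clamped between the dies, palm on the far side. In the top view it sits at x -1 mm, y +6 mm, yaw error 0.05 rad. The ball is gripped at crop (303,83), so I'm handing in.

```bash
python3 -c "
from plant import ctrl
print(ctrl.sign_off())"
```

```text
the job is handed in; nothing more can be done
None
```

I handed the job in at about 24 s: the copper lug is clamped between the dies with its palm on the far side, and the lever is held by the gripped ball just past its third click. The sign-off reported no verdict.

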